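# Tip the wrong-handed trough brackets over

### The job

The four aluminium corner brackets on the blue mat are about to be screwed to the table's cable trough and must all lie left-handed: seen with its braced end pointing away from you, a left-handed bracket has its upright leg on the left and its flat leg reaching out to the right. Whichever way they point on the mat, find the brackets that lie mirrored and tip each of them over, in its place, onto its other leg; do not disturb the ones that already lie left-handed.

Things in the scene. Friction and masses are not known exactly. Their poses are not given: they have to be found in the camera images.
- bracket_a: Loose aluminium corner bracket on the blue mat, one of four alike, 0.17 to 0.35 kg: two equal legs, each 90 mm long, 60 wide, 8 thick, square to each other along a 90 mm outer edge. Origin: mid-length on that outer edge, on the mat. Axes: x along the outer edge to the braced end; one leg spans 0 to 60 mm along +y, the other along +z. Left-handed: y points up, right-handed: z points up.
- bracket_b: Bracket like a. One leg lies flat, the other stands up 60 mm. A slanting brace closes one end (x = 31 to 45 mm), the other end is open; dark screw holes in the legs. The mat's top is 3 mm above the table. Axes: x along the outer edge to the braced end; one leg spans 0 to 60 mm along +y, the other along +z. Left-handed: y points up, right-handed: z points up.
- bracket_c: Bracket like a. Pushed on the inside of its upright leg, outwards (away from the flat leg), it tips about the outer edge, balances at 45 degrees, then drops by itself onto its other leg and so changes hand. Axes: x along the outer edge to the braced end; one leg spans 0 to 60 mm along +y, the other along +z. Left-handed: y points up, right-handed: z points up.
- bracket_d: Bracket like a. Any of the four may lie either way and point anywhere; their origins are 160 mm or more apart. Axes: x along the outer edge to the braced end; one leg spans 0 to 60 mm along +y, the other along +z. Left-handed: y points up, right-handed: z points up.
Mind the look-alikes: they are no part of the job. What is shaped like the bracket_a but purple is not meant.

How it is judged:
By the outcome, as a careful person would: the job done as asked, in the order asked, and still so for the second after the job is handed in, with the robot touching nothing.
It also fails if it takes over 35 s, if anything falls off the work surface, if the arm or the gripper's body presses on something with over 40 N, if the wrist force passes 120 N, or if a joint passes its speed limit or range.

### The arm

A 6-joint arm with a two-finger parallel gripper is mounted at the origin on the work surface. World frame = base frame: x ahead of the robot, y to its left, z up, the work surface at z = 0. Lengths are in mm, angles in rad, forces in N, time in s.
With the tool pointing down it reaches from about 300 to 875 mm from the base axis. Payload 4.2 kg.
Tool frame: the origin (TCP) lies on the centre line of the jaws, within the pads' length; the fingertips stand 19 mm ahead of it and the grasp point (between the pads) is the TCP; z points along the fingers, y is the line along which they close (so a half turn about z gives the same grasp; the last joint's range is limited). The gripper opens to 85 mm and grips with 20 to 120 N. Pads are 22 mm wide; open, the fingers measure 114 mm over their backs; the gripper's body (76 mm by 85 mm) begins 54 mm behind the grasp point. The pads swing forward as they close: fully open they stand 13 mm farther back than shut.
Start: joints at [-1.319, 0.32, 1.565, -0, 1.257, -0.02], TCP at [154.37, -553.904, 250.338] pointing down, gripper open.
Joint ranges: [-3.11, 3.11], [-0.84, 2.01], [0.21, 2.61], [-1.34, 4.49], [0.05, 2.63], [-2.56, 2.56]. Speed limits (rad/s): [2.57, 2.57, 3.14, 3.14, 3.14, 3.14].

### API

Orientations are given as a rotation vector (axis times angle).
In Python, from rig import bot gives the robot as it stands.
- The arm moves only by the tool apply_moves, never from a script. Its arguments are lists of equal length, an entry for each row: "offset": the shift along the tool's x, y, z in units of 25 mm (1.0 is 25 mm), a list of three; "angular": the turn, a rotation vector about the tool's x, y, z in units of 5 degrees (1.0 is 5 degrees), a list of three; "jaw": the closure, from 0 (fully open) to 1 (shut). A call has 1 to 8 rows; each row is the pose to reach, as a shift and turn from the pose commanded when the call began, along the tool's axes at that moment; what a row does not reach only later rows make up. A row lasts 1/8 s, in which the tool goes at most 62.5 mm and 10.7 degrees, less where a joint would pass 70% of its speed; a pose out of reach is approached as far as the arm can. A call with a gripper value outside its range is refused whole. The fingers move at their own pace and stop on an object; the grip force is fixed at half the most. Time passes only in rows, so rows that repeat a pose let the fingers close. It gives the time, the measured TCP pose, the force, the opening and the grip force at its end, in the units of the state.
- bot.sense(): the state, without advancing time (a new reading comes with each control period).
- bot.grab_frame(name): name is "scene" or "side" or "wrist"; returns a dict with "pixels" (384x512x3 uint8, blue, green, red), "fx", "fy", "cx", "cy" (pixels), "dist" ([k1, k2, p1, p2, k3] as OpenCV has them; the pictures are not rectified), "camera_from_world" (4x4, takes a point from world to camera coordinates). Camera axes: x right, y up, looking along -z (the intrinsics and any distortion apply to the point x, -y, -z); pixel columns grow to the right and rows downward; lengths in mm; the calibration is good to about 2 mm. A picture is of the moment at which its call begins. There is no depth.
- bot.hand_in(): hands the job in; it is judged then, once.
The state is a dict: "t": time; "q": joint angles; "qvel": joint speeds; "tau": joint torques, N m; "eef_pos": TCP position; "tcp_rot": TCP orientation; "wrist_force": force on the tool from outside, world axes, zero at the start; "wrist_torque": the same for the moment, N m; "width": opening from 0.0 (shut) to 1.0 (fully open); "gripper_force": force on a finger pad.
Only numpy, scipy, OpenCV 4.12 (cv2) and the standard library are available. Lean on these libraries where they do the work, as an engineer would, in place of code of your own. Each camera call takes 0.05 s, during which the arm holds its last target. There are 200 camera calls.

## Working session

There is one attempt and no reset: what is moved stays moved. The work goes in short steps, Python scripts to look and compute and a tool call to move; the robot and the scene stay as the last step left them, time stands still between calls to the robot, and variables do not carry over. Pictures are saved under pics/ and viewed, at most 10 in all, crops included, and the job is handed in when it is done.

Besides the shell and the picture viewer there is one more tool, called after ">>>" as a command line: name --argument value ..., lists and objects as JSON in quotes. apply_moves: Moves the arm, as the interface text tells. Its arguments: {"type":"object","properties":{"offset":{"type":"array"},"angular":{"type":"array"},"jaw":{"type":"array"}},"required":["offset","angular","jaw"]}

```bash
mkdir -p pics; ls
python3 - <<'E'
from rig import bot
import cv2
for n in("scene","side"):
    f=bot.grab_frame(n); cv2.imwrite(f"pics/{n}0.png",cv2.resize(f["pixels"],(800,600),interpolation=cv2.INTER_CUBIC))
    print(n,f["fx"],f["cx"],f["cy"],f["dist"],f["camera_from_world"])
print(bot.sense())
E
```

```text
pics
scene 495.38346117064486 258.56084297031737 193.9221813321512 [-0.01888022  0.          0.          0.          0.        ] [[-1.52553493e-01  9.88290475e-01 -3.06067332e-03  7.12090085e+01]
 [-6.14142659e-01 -9.23723794e-02  7.83770462e-01  2.80253327e+02]
 [ 7.74310161e-01  1.21446612e-01  6.21043070e-01 -1.44000735e+03]
 [ 0.00000000e+00  0.00000000e+00  0.00000000e+00  1.00000000e+00]]
side 420.9053066765428 260.28520134332757 195.50336200250075 [0.05431887 0.         0.         0.         0.        ] [[ 8.54816708e-01 -5.18691349e-01  1.57378358e-02 -4.28328906e+02]
 [ 3.41769787e-01  5.85548457e-01  7.35068988e-01 -2.11966421e+02]
 [-3.90489191e-01 -6.22970536e-01  6.77809636e-01 -5.73060849e+02]
 [ 0.00000000e+00  0.00000000e+00  0.00000000e+00  1.00000000e+00]]
{'t': 0.1, 'q': array([-1.31898651e+00,  3.20235457e-01,  1.56556452e+00, -9.32201411e-06,
        1.25742380e+00, -2.00025673e-02]), 'qvel': array([-3.70222554e-04, -1.59470709e-03, -1.63235252e-03,  1.26253330e-03,
        4.18540395e-04,  5.36611092e-06]), 'tau': array([ 6.48696687e-05, -4.16408873e+01, -2.34703392e+01, -2.68044710e-05,
        4.88999445e-03,  5.94160326e-06]), 'eef_pos': array([ 154.27021006, -553.49678015,  249.55911306]), 'tcp_rot': array([-3.11101905e+00, -4.25433845e-01,  3.09972697e-04]), 'wrist_force': array([-0.20617742,  0.42905895,  0.69458044]), 'wrist_torque': array([0.03512245, 0.00754778, 0.01246889]), 'gripper_force': 0.0, 'width': 0.9980566153986689}
```

View pics/scene0.png

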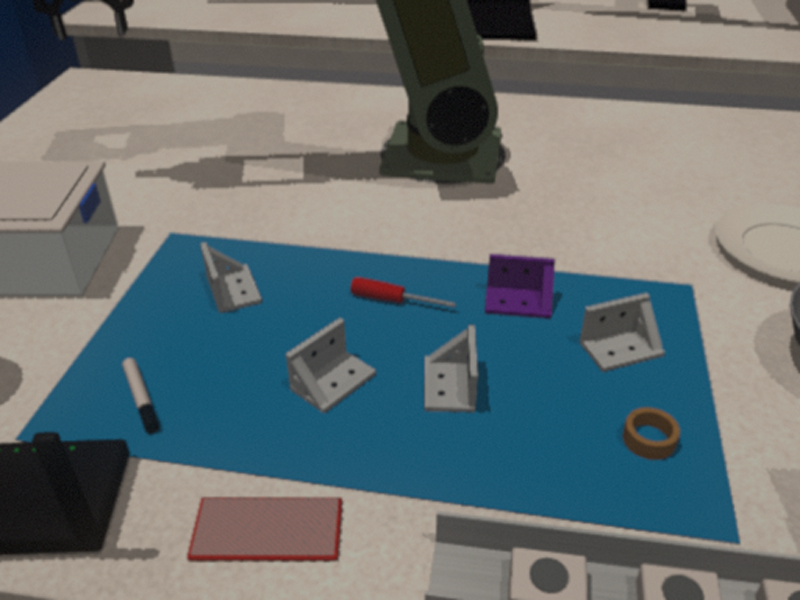

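View pics/side0.png

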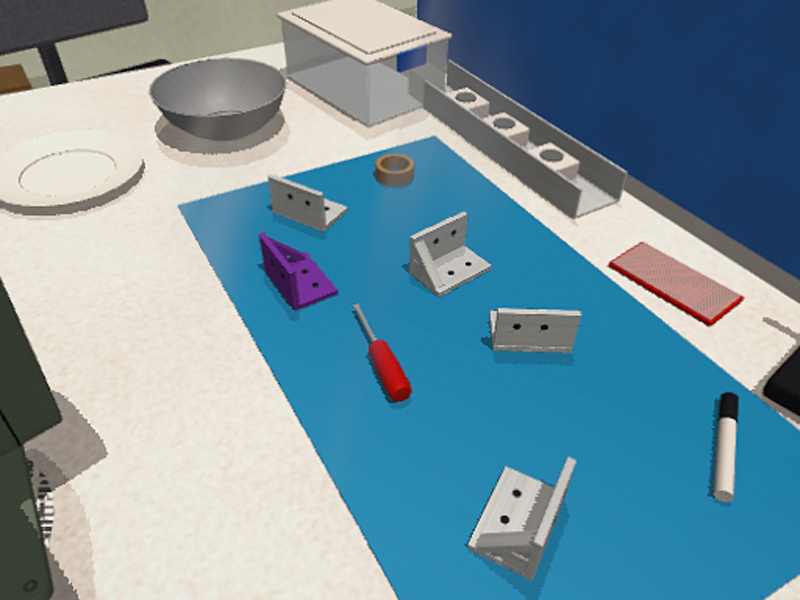

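```bash
cat > h.py <<'E'
import numpy as np,cv2
from rig import bot
F=np.diag([1,-1,-1.])
def cam(f):
    M=np.array(f["camera_from_world"]);R=F@M[:3,:3];t=F@M[:3,3]
    K=np.array([[f["fx"],0,f["cx"]],[0,f["fy"],f["cy"]],[0,0,1]])
    return R,t,K,np.array(f["dist"])
def proj(f,P):
    R,t,K,d=cam(f);return cv2.projectPoints(np.array(P,float).reshape(-1,3),cv2.Rodrigues(R)[0],t,K,d)[0][:,0]
def unproj(f,uv,z):
    R,t,K,d=cam(f);n=cv2.undistortPoints(np.array(uv,float).reshape(-1,1,2),K,d)[:,0]
    D=np.c_[n,np.ones(len(n))]@R;C=-R.T@t
    return C+D*((z-C[2])/D[:,2])[:,None]
E
python3 - <<'E'
from h import *
f=bot.grab_frame("scene");g=bot.grab_frame("side")
P=unproj(f,np.array([[235,285],[335,375],[450,385],[625,345]])*.64,3);print(P.round())
print((proj(g,P)/.64).round())
rows=[[],[]]
for r,(fr,c) in enumerate(((f,proj(f,P)),(g,proj(g,P)))):
    p=cv2.copyMakeBorder(fr["pixels"],60,60,60,60,cv2.BORDER_CONSTANT)
    for u,v in c:
        s=35 if r==0 else 42
        u=int(u)+60;v=int(v)+54
        rows[r].append(cv2.resize(p[v-s:v+s,u-s:u+s],(200,200),interpolation=cv2.INTER_CUBIC))
cv2.imwrite("pics/z.png",np.vstack([np.hstack(x) for x in rows]))
E
```

```text
[[ 455. -249.    3.]
 [ 617.  -64.    3.]
 [ 613.   80.    3.]
 [ 505.  298.    3.]]
[[507. 528.]
 [519. 337.]
 [448. 270.]
 [302. 210.]]
```

View pics/z.png

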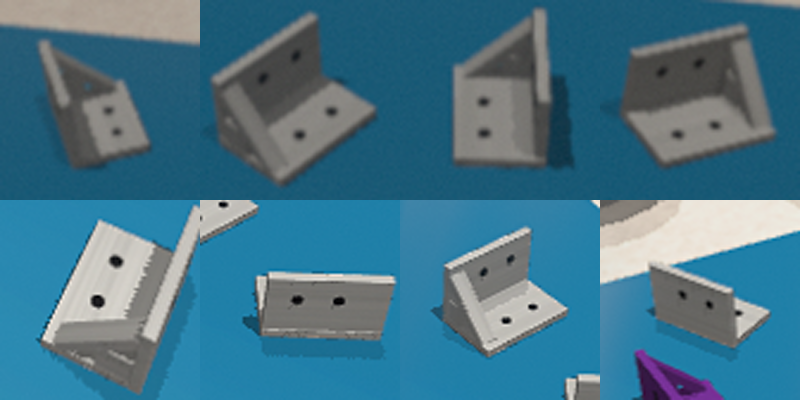

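```bash
cat > fit.py <<'E'
from h import *
from scipy.optimize import least_squares
f=bot.grab_frame("scene");g=bot.grab_frame("side")
P=unproj(f,np.array([[235,285],[335,375],[450,385],[625,345]])*.64,3)
def o(fr,i,s):
    u,v=proj(fr,P)[i];return np.array([int(u)-s,int(v)-6-s])
def W(p,L):
    c,s=np.cos(p[2]),np.sin(p[2]);L=np.array(L,float)
    return np.c_[p[0]+c*L[:,0]-s*L[:,1],p[1]+s*L[:,0]+c*L[:,1],L[:,2]+3]
data={1:([(45,60,0,83,183),(-45,60,0,175,108),(45,0,60,17,78),(-45,0,60,117,13)],[(45,0,0,188,140),(-45,0,0,60,137),(45,0,60,195,77),(-45,0,60,68,73)],(600,-70,-.9)),
2:([(45,0,60,140,10),(45,60,8,55,68),(-45,60,0,55,165),(-45,0,0,147,165)],[(45,60,0,90,157),(-45,60,0,168,108),(-45,0,60,130,30),(45,0,60,46,65)],(600,90,3.1))}
im=[f["pixels"].copy(),g["pixels"].copy()]
im=[cv2.resize(a,None,fx=3,fy=3,interpolation=cv2.INTER_CUBIC) for a in im]
out=[]
for i,(a,b,p0) in data.items():
    a=np.array(a,float);b=np.array(b,float)
    ua=a[:,3:]/(200/70)+o(f,i,35);ub=b[:,3:]/(200/84)+o(g,i,42)
    e=lambda p:np.r_[proj(f,W(p,a[:,:3]))-ua,proj(g,W(p,b[:,:3]))-ub].ravel()
    r=least_squares(e,p0,x_scale=[10,10,.1],loss='soft_l1');print(i,r.x.round(2),e(r.x).round(1).reshape(-1,2).tolist())
    for k,fr in enumerate((f,g)):
        for q in ([(45,0,0),(45,60,0),(45,0,60),(45,0,0)],[(-45,0,60),(-45,0,0),(-45,60,0),(45,60,0),(45,0,0),(-45,0,0),(-45,0,60),(45,0,60)]):
            cv2.polylines(im[k],[np.int32(proj(fr,W(r.x,q))*3)],False,(0,0,255) if len(q)==4 else (0,255,255),1)
        u,v=np.int32(proj(fr,W(r.x,[(0,0,20)]))[0]*3);out.append(cv2.resize(im[k][v-140:v+140,u-140:u+140],(400,400)))
cv2.imwrite("pics/fit.png",cv2.resize(np.vstack([np.hstack(out[:2]),np.hstack(out[2:])]),(600,600)))
E
python3 fit.py
```

```text
1 [ 6.1403e+02 -8.8510e+01 -5.5000e-01] [[0.2, 2.0], [0.4, 2.5], [-2.2, 0.7], [-3.1, -0.4], [-3.9, -1.1], [-0.5, -0.5], [-0.3, 1.0], [-0.2, 2.0]]
2 [610.63 107.5    3.3 ] [[0.3, -0.3], [-1.5, -0.4], [-0.5, 1.7], [-0.3, 1.5], [0.2, -0.1], [-0.2, 1.9], [-2.3, -2.7], [-0.7, -0.6]]
```

View pics/fit.png

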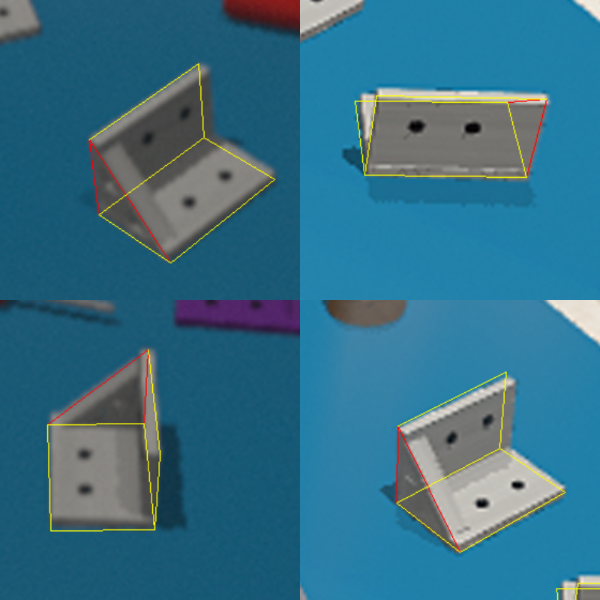

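The scene crops show bracket 1 (pixel 235,285) and bracket 4 (625,345) lying left-handed. Bracket 2 (335,375) and bracket 3 (450,385) are right-handed and have to be tipped. The fitted outlines match both views. I'll push with the closed fingers, their 22 mm side facing the upright leg.

```bash
cat > plan.py <<'E'
import sys
from h import *
from scipy.spatial.transform import Rotation as R
B={2:(614,-88.5,-.55,1.02),3:(610.6,107.5,3.30,1.73)}
def plan(b,pts):
    """pts: (local x, finger-centre local y, tip height above mat)"""
    s=bot.sense();R0=R.from_rotvec(s["tcp_rot"]);p0=np.array(s["eef_pos"])
    X,Y,th,be=B[b];ex=np.array([np.cos(th),np.sin(th)]);ey=np.array([-ex[1],ex[0]])
    Rt=R.from_matrix(np.array([[np.cos(be),np.sin(be),0],[np.sin(be),-np.cos(be),0],[0,0,-1.]]))
    print("ang",((R0.inv()*Rt).as_rotvec(degrees=True)/5).round(2),"pos",p0.round(1),"F",s["wrist_force"].round(1),"t",s["t"])
    for x,y,h in pts:
        t=np.r_[np.array([X,Y])+x*ex+y*ey,22+h]
        print((x,y,h),(R0.inv().apply(t-p0)/25).round(2).tolist())
if __name__=="__main__": plan(int(sys.argv[1]),eval(sys.argv[2]))
E
python3 plan.py 2 "[(0,36,150)]"
```

```text
ang [-0.01 -0.   -8.57] pos [ 154.3 -553.8  250. ] F [ 0.4  0.2 -0.1] t 0.3
(0, 36, 150) [23.76, -13.97, 3.13]
```

>>> apply_moves --offset '[[23.76,-13.97,3],[23.76,-13.97,3],[23.76,-13.97,3],[23.76,-13.97,3],[23.76,-13.97,3],[23.76,-13.97,3],[23.76,-13.97,3],[23.76,-13.97,3]]' --angular '[[0,0,-8.57],[0,0,-8.57],[0,0,-8.57],[0,0,-8.57],[0,0,-8.57],[0,0,-8.57],[0,0,-8.57],[0,0,-8.57]]' --jaw '[1,1,1,1,1,1,1,1]'

```text
t: 1.3
eef_pos: [500.8, -194.6, 196.2]
tcp_rot: [2.741, 1.533, 0.0]
wrist_force: [0.8, -1.1, 0.1]
width: 0.0
gripper_force: 0.0
```

```bash
python3 plan.py 2 "[(0,36,150)]"
```

```text
ang [ 0.01  0.   -0.  ] pos [ 500.8 -194.6  196.2] F [ 0.8 -1.1  0.1] t 1.3
(0, 36, 150) [7.43, 1.64, 0.97]
```

>>> apply_moves --offset '[[7.43,1.64,0.9],[7.43,1.64,0.9],[7.43,1.64,0.9],[7.43,1.64,0.9],[7.43,1.64,0.9],[7.43,1.64,0.9]]' --angular '[[0,0,0],[0,0,0],[0,0,0],[0,0,0],[0,0,0],[0,0,0]]' --jaw '[1,1,1,1,1,1]'

```text
t: 2.05
eef_pos: [630.8, -60.6, 174.0]
tcp_rot: [2.743, 1.531, -0.001]
wrist_force: [-0.5, -0.0, -0.9]
width: 0.001
gripper_force: 0.0
```

```bash
python3 plan.py 2 "[(0,36,80),(0,36,50)]"
python3 - <<'E'
from h import *
a=[]
s=bot.sense();p=np.array(s["eef_pos"]);print(s["width"])
for n in("wrist","scene"):
    f=bot.grab_frame(n);im=f["pixels"].copy()
    th=-.55
    W=lambda L:[(614+np.cos(th)*x-np.sin(th)*y,-88.5+np.sin(th)*x+np.cos(th)*y,z+3) for x,y,z in L]
    q=proj(f,W([(-45,0,60),(-45,0,0),(-45,60,0),(45,60,0),(45,0,0),(45,0,60),(-45,0,60)]))
    cv2.polylines(im,[np.int32(q)],False,(0,255,255),1)
    u=proj(f,[p+[0,0,-19]])[0];cv2.circle(im,tuple(int(v) for v in u),3,(0,0,255),1)
    if n=="scene": im=cv2.resize(im[120:280,130:343],(400,300))
    else: im=cv2.resize(im,(400,300),interpolation=cv2.INTER_AREA)
    a.append(im)
cv2.imwrite("pics/w1.png",np.hstack(a))
E
```

```text
ang [-0.    0.01 -0.02] pos [630.8 -60.6 174. ] F [-0.5 -0.  -0.9] t 2.05
(0, 36, 80) [0.14, 0.01, 2.88]
(0, 36, 50) [0.14, 0.01, 4.08]
0.0005099259287870897
```

View pics/w1.png

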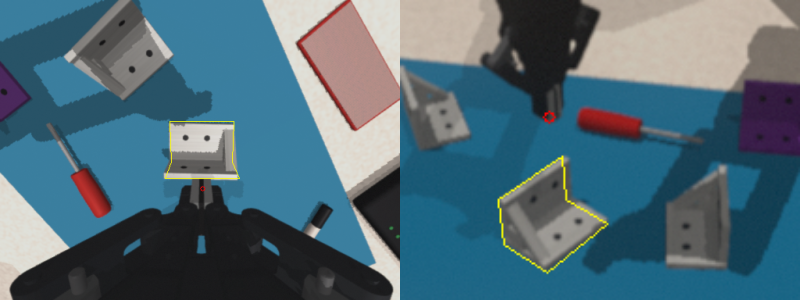

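The overlay fits the bracket in the wrist and scene pictures. The red circle marks the fingertip.

>>> apply_moves --offset '[[0.14,0,2],[0.14,0,4],[0.14,0,4],[0.14,0,4]]' --angular '[[0,0,0],[0,0,0],[0,0,0],[0,0,0]]' --jaw '[1,1,1,1]'

```text
t: 2.65
eef_pos: [634.6, -57.1, 75.7]
tcp_rot: [2.741, 1.531, 0.004]
wrist_force: [0.7, 0.2, 0.2]
width: -0.0
gripper_force: 0.0
```

```bash
python3 plan.py 2 "[(0,22,51),(0,14,50),(0,6,50),(0,0,49),(0,-6,47),(0,-12,45),(0,-18.7,41),(0,-23,38),(0,-28,36)]"
```

```text
ang [ 0.03 -0.01 -0.01] pos [634.6 -57.1  75.7] F [0.7 0.2 0.2] t 2.65
(0, 22, 51) [-0.62, -0.05, 0.11]
(0, 14, 50) [-0.94, -0.05, 0.15]
(0, 6, 50) [-1.26, -0.05, 0.15]
(0, 0, 49) [-1.5, -0.05, 0.19]
(0, -6, 47) [-1.74, -0.04, 0.26]
(0, -12, 45) [-1.98, -0.04, 0.34]
(0, -18.7, 41) [-2.25, -0.04, 0.5]
(0, -23, 38) [-2.42, -0.04, 0.62]
(0, -28, 36) [-2.62, -0.04, 0.7]
```

>>> apply_moves --offset '[[-0.4,0,0.1],[-0.62,0,0.1],[-0.8,0,0.1],[-0.94,0,0.1],[-1.1,0,0.1],[-1.26,0,0.1],[-1.4,0,0.12],[-1.5,0,0.15]]' --angular '[[0,0,0],[0,0,0],[0,0,0],[0,0,0],[0,0,0],[0,0,0],[0,0,0],[0,0,0]]' --jaw '[1,1,1,1,1,1,1,1]'

```text
t: 3.65
eef_pos: [613.7, -88.6, 69.8]
tcp_rot: [2.742, 1.533, -0.0]
wrist_force: [-0.2, 0.7, 1.7]
width: -0.001
gripper_force: 0.4
```

Run:
```python
from h import *
a=[]
for n,(c,r) in {"scene":(150,170),"side":(260,140)}.items():
    f=bot.grab_frame(n);a.append(cv2.resize(f["pixels"][r:r+120,c:c+160],(400,300),interpolation=cv2.INTER_CUBIC))
cv2.imwrite("pics/p1.png",np.hstack(a))
```

```text
(no output)
```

View pics/p1.png

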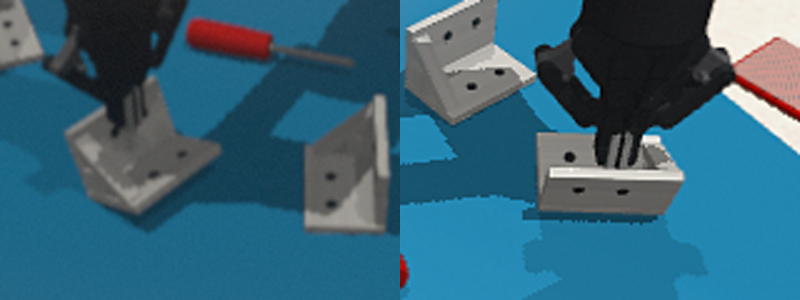

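The bracket is tipping without sliding, about 20–25° so far. I'll continue the arc.

>>> apply_moves --offset '[[-0.16,0,0.06],[-0.32,0,0.13],[-0.48,0,0.2],[-0.64,0,0.27],[-0.78,0,0.35],[-0.9,0,0.42],[-1.02,0,0.5],[-1.12,0,0.55]]' --angular '[[0,0,0],[0,0,0],[0,0,0],[0,0,0],[0,0,0],[0,0,0],[0,0,0],[0,0,0]]' --jaw '[1,1,1,1,1,1,1,1]'

```text
t: 4.75
eef_pos: [599.1, -112.4, 56.0]
tcp_rot: [-2.742, -1.533, 0.0]
wrist_force: [0.7, 0.3, -0.1]
width: 0.001
gripper_force: 0.0
```

>>> apply_moves --offset '[[0,0,0],[0,0,0]]' --angular '[[0,0,0],[0,0,0]]' --jaw '[1,1]'

```text
t: 5.0
eef_pos: [599.3, -112.2, 56.3]
tcp_rot: [2.742, 1.533, 0.0]
wrist_force: [0.7, -0.2, 0.5]
width: 0.003
gripper_force: 0.0
```

Run:
```python
from h import *
a=[]
for n,(c,r) in {"scene":(150,170),"side":(260,140)}.items():
    f=bot.grab_frame(n);a.append(cv2.resize(f["pixels"][r:r+120,c:c+160],(400,300),interpolation=cv2.INTER_CUBIC))
cv2.imwrite("pics/p2.png",np.hstack(a))
```

```text
(no output)
```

View pics/p2.png

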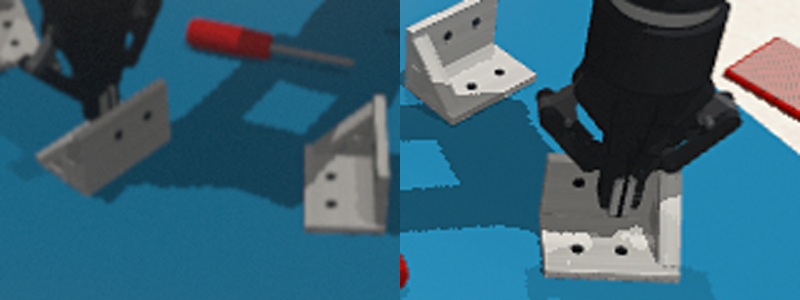

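The bracket has flipped and landed in place. Next I lift straight up and go to bracket 3.

>>> apply_moves --offset '[[0,0,-2],[0,0,-4.6],[0,0,-4.6],[0,0,-4.6]]' --angular '[[0,0,0],[0,0,0],[0,0,0],[0,0,0]]' --jaw '[1,1,1,1]'

```text
t: 5.6
eef_pos: [599.0, -112.1, 171.3]
tcp_rot: [2.742, 1.533, 0.0]
wrist_force: [-0.7, 0.3, -0.0]
width: -0.002
gripper_force: 0.0
```

```bash
python3 plan.py 3 "[(0,38,150)]"
```

```text
ang [ 0.    0.   -8.14] pos [ 599.  -112.1  171.3] F [-0.7  0.3 -0. ] t 5.6
(0, 38, 150) [6.57, -3.21, -0.03]
```

>>> apply_moves --offset '[[6.57,-3.21,0],[6.57,-3.21,0],[6.57,-3.21,0],[6.57,-3.21,0],[6.57,-3.21,0],[6.57,-3.21,0]]' --angular '[[0,0,-8.14],[0,0,-8.14],[0,0,-8.14],[0,0,-8.14],[0,0,-8.14],[0,0,-8.14]]' --jaw '[1,1,1,1,1,1]'

```text
t: 6.35
eef_pos: [616.3, 69.1, 170.0]
tcp_rot: [-2.04, -2.387, 0.003]
wrist_force: [-0.5, -0.5, 0.2]
width: -0.003
gripper_force: 0.0
```

```bash
python3 plan.py 3 "[(0,38,52)]"
python3 - <<'E'
from h import *
a=[]
p=np.array(bot.sense()["eef_pos"]);th=3.3
W=lambda L:[(610.6+np.cos(th)*x-np.sin(th)*y,107.5+np.sin(th)*x+np.cos(th)*y,z+3) for x,y,z in L]
for n in("wrist","scene"):
    f=bot.grab_frame(n);im=f["pixels"].copy()
    q=proj(f,W([(-45,0,60),(-45,0,0),(-45,60,0),(45,60,0),(45,0,0),(45,0,60),(-45,0,60)]))
    cv2.polylines(im,[np.int32(q)],False,(0,255,255),1)
    u=proj(f,[p+[0,0,-19]])[0];cv2.circle(im,tuple(int(v) for v in u),3,(0,0,255),1)
    im=cv2.resize(im[120:280,180:393] if n=="scene" else im[80:300,110:403],(400,300),interpolation=cv2.INTER_CUBIC)
    a.append(im)
cv2.imwrite("pics/w2.png",np.hstack(a))
E
```

```text
ang [-0.03  0.   -0.03] pos [616.3  69.1 170. ] F [-0.5 -0.5  0.2] t 6.35
(0, 38, 52) [0.03, 0.03, 3.84]
```

View pics/w2.png

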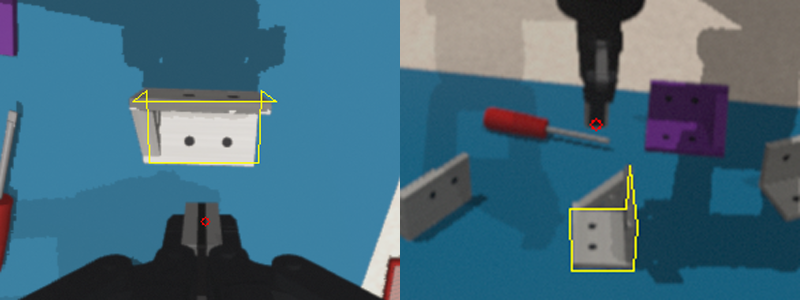

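The outline for bracket 3 is about 3–4 mm off, which is close enough. I'll push 4 mm farther to cover it.

>>> apply_moves --offset '[[0,0,2],[0,0,3.85],[0,0,3.85],[0,0,3.85]]' --angular '[[0,0,0],[0,0,0],[0,0,0],[0,0,0]]' --jaw '[1,1,1,1]'

```text
t: 6.95
eef_pos: [618.1, 69.4, 76.5]
tcp_rot: [2.038, 2.389, 0.003]
wrist_force: [0.3, 0.1, 0.9]
width: 0.001
gripper_force: 0.0
```

>>> apply_moves --offset '[[0.5,0,0],[0.8,0,0.05],[1.0,0,0.05],[1.15,0,0.05],[1.3,0,0.05],[1.45,0,0.07],[1.6,0,0.1],[1.75,0,0.14]]' --angular '[[0,0,0],[0,0,0],[0,0,0],[0,0,0],[0,0,0],[0,0,0],[0,0,0],[0,0,0]]' --jaw '[1,1,1,1,1,1,1,1]'

```text
t: 7.95
eef_pos: [609.9, 113.1, 71.3]
tcp_rot: [-2.038, -2.391, 0.0]
wrist_force: [-0.4, -0.3, -0.6]
width: -0.001
gripper_force: 0.2
```

>>> apply_moves --offset '[[0.16,0,0.06],[0.32,0,0.13],[0.48,0,0.2],[0.64,0,0.27],[0.78,0,0.35],[0.9,0,0.42],[1.0,0,0.5],[1.06,0,0.55]]' --angular '[[0,0,0],[0,0,0],[0,0,0],[0,0,0],[0,0,0],[0,0,0],[0,0,0],[0,0,0]]' --jaw '[1,1,1,1,1,1,1,1]'

```text
t: 8.95
eef_pos: [605.7, 139.2, 57.5]
tcp_rot: [2.038, 2.391, -0.0]
wrist_force: [-0.8, -0.4, 0.4]
width: 0.002
gripper_force: 0.0
```

>>> apply_moves --offset '[[0,0,0],[0,0,0]]' --angular '[[0,0,0],[0,0,0]]' --jaw '[1,1]'

```text
t: 9.2
eef_pos: [605.8, 139.0, 57.7]
tcp_rot: [2.038, 2.391, -0.0]
wrist_force: [-0.2, -0.3, 0.2]
width: 0.002
gripper_force: 0.0
```

Run:
```python
from h import *
a=[]
for n,(c,r) in {"scene":(200,170),"side":(210,80)}.items():
    f=bot.grab_frame(n);a.append(cv2.resize(f["pixels"][r:r+120,c:c+160],(400,300),interpolation=cv2.INTER_CUBIC))
cv2.imwrite("pics/p3.png",np.hstack(a))
```

```text
(no output)
```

View pics/p3.png

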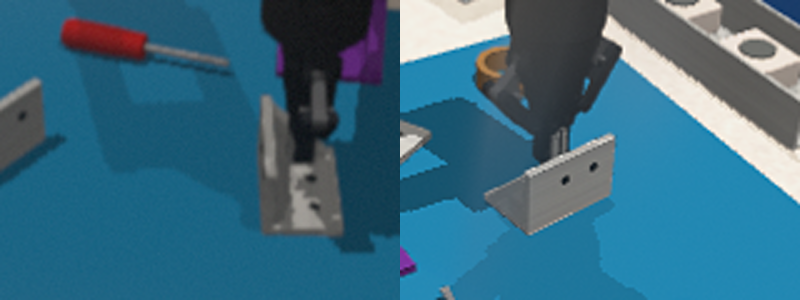

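Bracket 3 has also flipped: its upright is now on the left, with the brace at the back. I'll lift clear and check everything.

>>> apply_moves --offset '[[0,0,-2],[0,0,-4.5],[0,0,-7],[0,0,-7],[0,0,-7]]' --angular '[[0,0,0],[0,0,0],[0,0,0],[0,0,0],[0,0,0]]' --jaw '[1,1,1,1,1]'

```text
t: 9.93
eef_pos: [605.3, 138.9, 232.4]
tcp_rot: [-2.038, -2.391, 0.001]
wrist_force: [0.8, 0.2, -0.7]
width: -0.001
gripper_force: 0.0
```

```bash
python3 -c "
from h import *
a=[cv2.resize(bot.grab_frame(n)['pixels'],(400,300),interpolation=cv2.INTER_AREA) for n in('scene','side')]
cv2.imwrite('pics/end.png',np.hstack(a))"
```

```text
(no output)
```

View pics/end.png

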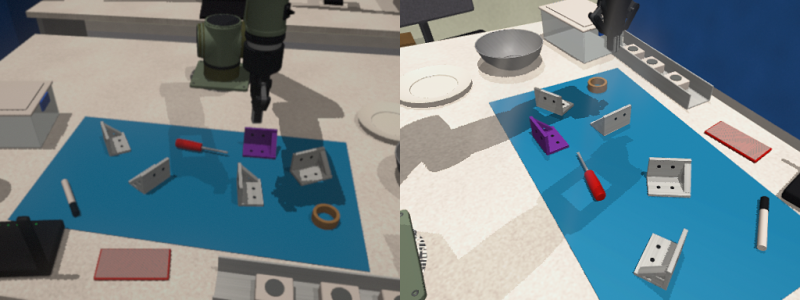

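The two tipped brackets lie at (152,175) and (250,185) in the scene half. The other two and the purple one haven't moved, and the arm is clear.

```bash
python3 -c "
from rig import bot
print(bot.hand_in())"
```

```text
the job is handed in; nothing more can be done
None
```

I tipped the two mirrored brackets over in place, so all four now look left-handed in the last pictures, and I handed the job in at about 10 s without disturbing the other two or the purple look-alike.

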